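# Square a specimen disc to the alignment bar of a microscope rotary stage

### The job

Press a fingertip lightly on top of the aluminium disc and turn it until its flat edge lies flush along the sprung brass alignment bar. Then push the blue clamp jaw up until it bears on the disc's rim, with the flat still flush, and let go. Be gentle with the disc (well under 15 N on its face, under 20 N from the jaw) and leave the other things on the bench where they are.

Things in the scene. Friction and masses are not known exactly. Their poses are not given: they have to be found in the camera images.
- stage_axis (a point): The black stage, a fixed plate 250 x 130 x 12 mm on the bench with its long side along this point's x. This point lies on the disc's vertical turning axis, level with the disc's top face (46 mm above the bench). Its x points along the plate from the blue jaw towards the brass bar, z up.
- platter (a joint): Sinking, m, of the sprung dark steel platter (66 mm across, so press within 33 mm of the axis) that carries the disc; 0 unpressed. It yields about 1 mm per 6 N after the first newton, 6 mm at most, staying level, and rises again when let go.
- disc (a joint): Angle of the disc about its vertical axis, rad, growing anticlockwise seen from above, free to turn either way without limit. 0 (or 6.283) means that the flat faces the bar squarely. Stiff: it stays where it is left, turning takes some 0.02 to 0.04 N m. A fingertip pressed on it drags it round and may slip. Within about 0.1 rad of square the bar pushes the flat flush by itself once the finger is lifted.
- disc_flat (a point): Middle of the flat's top edge on the disc. The disc is a bare aluminium disc, 90 mm across, 8 mm thick, one flat edge 48 mm long lying 38 mm from the axis, with a red painted bar along the flat on top, and a small dark screw (12 mm across, 3 mm high) at its centre. This point's x points outwards, square to the flat, y along the flat.
- bar (a joint): Travel of the brass alignment bar, m, away from the disc's axis. A spring holds it against the disc's edge with about 2 N. 0.009 when it rides on the round rim, 0.002 when the flat lies flush on it.
- bar_face (a point): Middle of the top edge of the bar's working face (the side to the disc). The brass bar is 80 mm long (along this point's y), 10 mm thick, its top 4 mm above the disc. It slides only along x.
- jaw (a joint): Travel of the blue clamp jaw towards the disc, m; 0 fully back, it touches the disc's round rim at about 0.020. It slides with about 3 N of friction and stays where it is left.
- jaw_tab (a point): Middle of the outer face (away from the disc) of the jaw's upright tab, the blue plate 36 mm wide, 12 mm thick, that rises from 24 to 80 mm above the bench; this point is 67 mm above the bench. This point's x points towards the disc, the way to push.

How it is judged (in metres and radians):
On the way, in this order (a step that is already met when the one before it is completed fails the run):
1. a fingertip presses on top of the disc (contact force between the fingers and disc above 1 N and value of joint platter above 0.0001 m), for 0.1 s.
2. the disc's flat lies flush on the bar while the jaw is still drawn back (value of joint bar below 0.0031 m and angle between the y axis of disc_flat and the y axis of bar_face, either way round below 0.045 rad and value of joint jaw below 0.013 m), for 0.2 s.
3. the jaw bears on the disc's rim, the flat still flush (value of joint bar below 0.0031 m and angle between the y axis of disc_flat and the y axis of bar_face, either way round below 0.045 rad and value of joint jaw above 0.0188 m), for 0.2 s.
At the end, for the whole second after the job is handed in: The flat lies flush on the bar (within 0.045 rad and the bar's travel under 3.1 mm), the jaw touches the rim (travel over 18.8 mm) (all of step 3).
It fails at once if the fingers load the disc with more than 15 N (contact force between the fingers and disc above 15 N).
It fails at once if the jaw squeezes the disc with more than 20 N (contact force between jaw and disc above 20 N).
It fails at once if another thing on the bench is moved by more than 15 mm (distance of any of petri, dropper, slidebox, driver, spare, jar, tweezers from where it was at the start of the episode above 0.015 m).
It also fails if it takes over 54 s, if anything falls off the work surface, if the arm or the gripper's body presses on something with over 40 N, if the wrist force passes 120 N, or if a joint passes its speed limit or range.

### The arm

A 6-joint arm with a two-finger parallel gripper is mounted at the origin on the work surface. World frame = base frame: x ahead of the robot, y to its left, z up, the work surface at z = 0. Lengths are in mm, angles in rad, forces in N, time in s.
With the tool pointing down it reaches from about 350 to 975 mm from the base axis. Payload 7.1 kg.
Tool frame: the origin (TCP) lies at the very end of the fingers, on their centre line; the grasp point (between the pads) lies 19 mm behind it; z points along the fingers, y is the line along which they close (so a half turn about z gives the same grasp; the last joint's range is limited). The gripper opens to 88 mm and grips with 3 to 60 N. Pads are 20 mm wide; open, the fingers measure 115 mm over their backs; the gripper's body (75 mm by 178 mm) begins 61 mm behind the grasp point.
Start: joints at [-1.176, 0.423, 1.63, -0, 1.089, -0.019], TCP at [251.322, -572.225, 222.675] pointing down, gripper open.
Joint ranges: [-3, 3], [-0.9, 2.11], [0.09, 2.58], [-1.31, 4.45], [0.11, 2.69], [-2.54, 2.54]. Speed limits (rad/s): [2.39, 2.39, 3.01, 3.14, 3.14, 3.14].

### API

Orientations are given as a rotation vector (axis times angle).
In Python, from workcell import * gives the robot as it stands.
- The arm moves only by the tool step_arm, never from a script. Its argument "deltas" is a list of rows, each a list of 3 entries, a list of its own where there are three numbers: the shift along the tool's x, y, z in units of 300 mm (1.0 is 300 mm), then the turn, a rotation vector about the tool's x, y, z in units of 1.5 rad (1.0 is 1.5 rad), then the gripper command: -1 is shut, 1 is fully open, values between are in proportion. In form: [[[dx, dy, dz], [rx, ry, rz], gripper], ...]. A call has 1 to 20 rows; each row is the pose to reach, as a shift and turn from the pose commanded when the call began, along the tool's axes at that moment; what a row does not reach only later rows make up. A row lasts 1/12 s, in which the tool goes at most 41.7 mm and 7.16 degrees, less where a joint would pass 70% of its speed; a pose out of reach is approached as far as the arm can. A call with a number of a shift or a turn outside -1 to 1 is refused whole. A call with a gripper value outside its range is refused whole. The fingers move at their own pace and stop on an object; the grip force is fixed at half the most. Time passes only in rows, so rows that repeat a pose let the fingers close. It gives the time, the measured TCP pose, the force, the opening and the grip force at its end, in the units of the state.
- get_obs(): the state, without advancing time (a new reading comes with each control period).
- get_image(name): name is "scene" or "side" or "wrist"; returns a dict with "pixels" (384x512x3 uint8, red, green, blue), "fx", "fy", "cx", "cy" (pixels), "T" (4x4, takes a point from camera to world coordinates). Camera axes: x right, y down, z forward; pixel columns grow to the right and rows downward; lengths in mm; the calibration is good to about 2 mm. The wrist camera is an equidistant fisheye: a pixel r from the principal point sees the ray r / f radians off the axis. A picture is of the moment at which its call begins. There is no depth.
- close_job(): hands the job in; it is judged then, once.
The state is a dict: "t": time; "qpos": joint angles; "qvel": joint speeds; "joint_torque": joint torques, N m; "ee_pos": TCP position; "orientation": TCP orientation; "ft_force": force on the tool from outside, world axes, zero at the start; "moment": the same for the moment, N m; "width": finger opening in mm; "grasp_force": force on a finger pad.
Only numpy, scipy, OpenCV 4.12 (cv2) and the standard library are available. Lean on these libraries where they do the work, as an engineer would, in place of code of your own. Each camera call takes 0.05 s, during which the arm holds its last target. There are 200 camera calls.

## Working session

There is one attempt and no reset: what is moved stays moved. The work goes in short steps, Python scripts to look and compute and a tool call to move; the robot and the scene stay as the last step left them, time stands still between calls to the robot, and variables do not carry over. Pictures are saved under pics/ and viewed, at most 10 in all, crops included, and the job is handed in when it is done.

Besides the shell and the picture viewer there is one more tool, called after "Call:" as name([rows], argument=value, ...), one row to a line, values as JSON. step_arm: Moves the arm, as the interface text tells. Its arguments: {"type":"object","properties":{"deltas":{"type":"array","items":{"type":"array"}}},"required":["deltas"]}

```bash
mkdir -p pics; python3 - <<'E'
from workcell import *
import cv2,numpy as np
for n in ["scene","side","wrist"]:
    im=get_image(n); cv2.imwrite(f"pics/{n}0.png",im["pixels"][:,:,::-1])
    np.savez(f"{n}0.npz",**im)
    print(n,im["fx"],im["cx"],im["cy"],np.round(im["T"],3).tolist())
a=cv2.imread("pics/scene0.png");b=cv2.imread("pics/side0.png")
o=get_obs();print(o)
E
```

```text
scene 439.90240457801684 254.65169026175568 190.14343637272722 [[0.561, 0.547, -0.622, 963.222], [0.828, -0.374, 0.418, -252.871], [-0.004, -0.749, -0.662, 519.689], [0.0, 0.0, 0.0, 1.0]]
side 446.1817757162604 254.25607129348262 187.75377459127165 [[0.981, -0.147, 0.126, 486.24], [-0.193, -0.765, 0.615, -393.314], [0.007, -0.627, -0.779, 589.219], [0.0, 0.0, 0.0, 1.0]]
wrist 297.3186396354542 253.21847056858758 190.93154967777292 [[0.401, -0.883, -0.242, 316.726], [-0.916, -0.388, -0.104, -544.005], [-0.002, 0.263, -0.965, 384.547], [0.0, 0.0, 0.0, 1.0]]
{'t': 0.15, 'qpos': array([-1.17602773e+00,  4.23676089e-01,  1.63048026e+00,  9.57439446e-06,
        1.08859703e+00, -1.89944218e-02]), 'qvel': array([ 0.00103281, -0.00082982, -0.00358924, -0.00038409, -0.00037645,
       -0.00021009]), 'joint_torque': array([ 9.57106058e-04, -5.44983494e+01, -2.73920685e+01,  6.43965835e-02,
        2.03962350e-02, -6.49107596e-05]), 'ee_pos': array([ 251.15471096, -571.86104727,  222.08696923]), 'orientation': array([-3.07348597e+00, -6.45069738e-01,  3.27349088e-04]), 'ft_force': array([ 0.10375329, -0.21548874,  0.48355411]), 'moment': array([ 0.02568248, -0.00200487, -0.00195449]), 'grasp_force': 0.0, 'width': 87.6474637372872}
```

View pics/scene0.png

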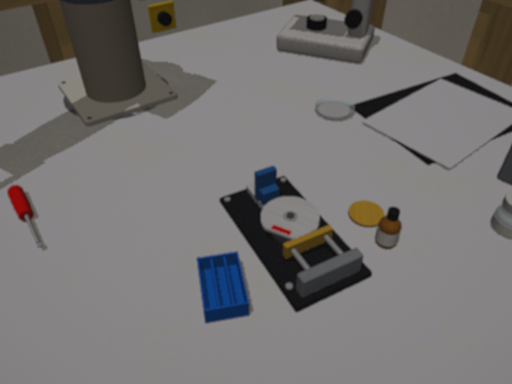

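View pics/side0.png

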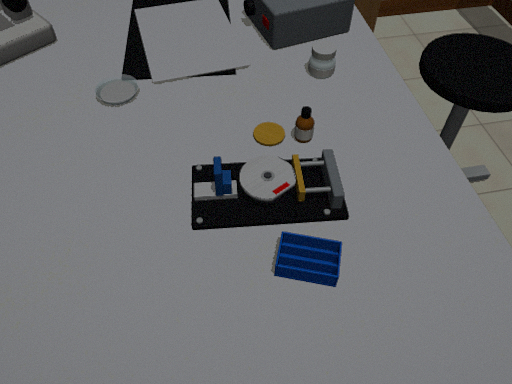

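Both views show the stage: scene has the screw at (290,215), red mark (281,229), brass bar (308,242), jaw tab (266,180). Side has the screw at (267,175), red mark (281,188), bar (299,178), jaw tab (219,170).

```bash
cat > h.py <<'E'
import numpy as np,cv2
def ray(im,u,v):
    p=[(u-im["cx"])/im["fx"],(v-im["cy"])/im["fy"],1]
    T=np.array(im["T"]);return T[:3,3],T[:3,:3]@np.array(p)
def plane(im,u,v,z):
    o,d=ray(im,u,v);return (o+d*(z-o[2])/d[2])
def masks(px):
    h=cv2.cvtColor(px,cv2.COLOR_RGB2HSV);H,S,V=cv2.split(h)
    return dict(red=((H<6)|(H>174))&(S>150)&(V>80),brass=(H>14)&(H<28)&(S>140)&(V>60),blue=(H>100)&(H<125)&(S>140)&(V>30))
def blobs(m,box,amin=12):
    k=np.zeros(m.shape,np.uint8);x0,y0,x1,y1=box;k[y0:y1,x0:x1]=m[y0:y1,x0:x1]
    return [c for c in cv2.findContours(k,cv2.RETR_EXTERNAL,cv2.CHAIN_APPROX_NONE)[0] if cv2.contourArea(c)>amin]
E
python3 - <<'E'
from h import *
np.set_printoptions(precision=1,suppress=True)
for n,box in [("scene",(215,160,345,260)),("side",(190,150,310,210))]:
    im=dict(np.load(n+"0.npz"));M=masks(im["pixels"])
    for k,z in [("red",46),("brass",50),("blue",67)]:
        for c in blobs(M[k],box):
            m=cv2.moments(c);u,v=m["m10"]/m["m00"],m["m01"]/m["m00"]
            print(n,k,cv2.contourArea(c),(round(u),round(v)),plane(im,u,v,z), cv2.boxPoints(cv2.minAreaRect(c)).round().tolist())
    # disc: bright low-sat blob on dark plate
    h=cv2.cvtColor(im["pixels"],cv2.COLOR_RGB2HSV)
    for c in blobs((h[:,:,2]>110)&(h[:,:,1]<60),(box[0]+35,box[1]-5,box[2]-10,box[3]),300):
        e=cv2.fitEllipse(c);print("disc?",cv2.contourArea(c),e,plane(im,*e[0],46))
im=dict(np.load("scene0.npz"));print("screw",plane(im,290.5,214.5,49))
im2=dict(np.load("side0.npz"));print("screw",plane(im2,267.5,175,49))
a=cv2.resize(im["pixels"][160:300,215:375],None,fx=2.5,fy=2.5,interpolation=2);b=cv2.resize(im2["pixels"][140:230,185:350],None,fx=2.4,fy=2.4,interpolation=2)
W=np.zeros((350,800,3),np.uint8);W[:350,:400]=a;W[:216,400:796]=b
cv2.imwrite("pics/crop.png",W[:,:,::-1])
E
```

```text
scene red 34.0 (281, 229) [612.8  29.2  46. ] [[272.0, 228.0], [273.0, 225.0], [290.0, 231.0], [289.0, 234.0]]
scene brass 546.5 (307, 240) [653.6  44.6  50. ] [[279.0, 244.0], [329.0, 223.0], [335.0, 237.0], [285.0, 258.0]]
scene blue 105.5 (227, 257) [627.9 -71.5  67. ] [[215.0, 253.0], [238.0, 253.0], [238.0, 259.0], [215.0, 259.0]]
scene blue 581.5 (266, 185) [538.   55.7  67. ] [[250.0, 172.0], [274.0, 166.0], [282.0, 198.0], [258.0, 204.0]]
disc? 4684.0 ((294.9339294433594, 190.73289489746094), (86.34212493896484, 91.35881805419922), 116.0777816772461) [556.6  99.7  46. ]
side red 54.5 (281, 188) [614.8  27.5  46. ] [[273.0, 191.0], [286.0, 181.0], [289.0, 185.0], [275.0, 194.0]]
side brass 227.0 (299, 176) [647.5  41.8  50. ] [[292.0, 155.0], [299.0, 154.0], [306.0, 199.0], [299.0, 200.0]]
side blue 445.0 (221, 178) [525.1  47.1  67. ] [[213.0, 157.0], [230.0, 157.0], [230.0, 195.0], [213.0, 195.0]]
disc? 2560.5 ((263.09405517578125, 166.3353271484375), (56.03940200805664, 71.92132568359375), 94.98617553710938) [597.1  76.6  46. ]
screw [598.4  58.2  49. ]
screw [599.5  54.6  49. ]
```

View pics/crop.png

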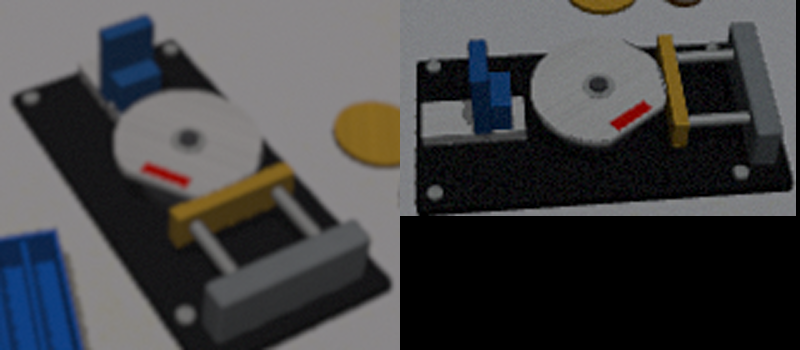

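View pics/wrist0.png

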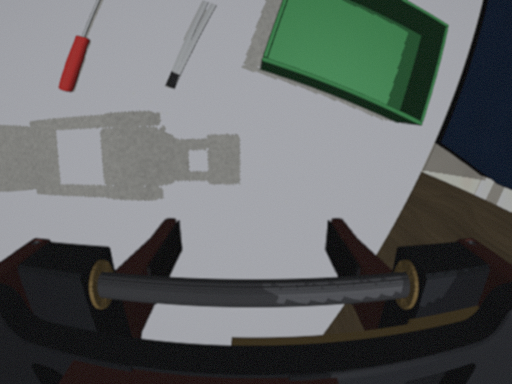

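Screw centre agrees in both views (about 599,56). The red bar lies about 32 mm from it at -62°, so the disc has to turn about +1 rad. Next: the plate axis and the first move.

```bash
cat >> h.py <<'E'
from scipy.spatial.transform import Rotation as R
def tool(o,target):
    r=R.from_rotvec(o["orientation"]);return r.inv().apply(np.array(target)-o["ee_pos"])/300
def yaw(o):
    m=R.from_rotvec(o["orientation"]).as_matrix();return np.arctan2(m[1,1],m[0,1]),m[:,2]
E
python3 - <<'E'
from h import *
from workcell import *
np.set_printoptions(precision=4,suppress=True)
im=dict(np.load("side0.npz"));s=lambda u,v:plane(im,185+u/2.4,140+v/2.4,13)
A,B,C,=s(35,192),s(341,172),s(33,66)
print(A,B,C,np.degrees(np.arctan2(*(B-A)[1::-1])),np.linalg.norm(B-A),np.linalg.norm(C-A))
o=get_obs();print(yaw(o),tool(o,[599,56,150]),tool(o,[599,56,222]))
E
```

```text
[483.0331  13.9005  13.    ] [684.0515  -8.3649  13.    ] [494.5377 123.2373  13.    ] -6.320497172025006 202.24772400302027 109.94035874098435
(np.float64(-1.1570377362695952), array([-0.0004,  0.0011, -1.    ])) [ 1.9031 -1.4498  0.242 ] [ 1.9031 -1.4501  0.002 ]
```

Call:
step_arm([
  [[0.95,-0.72,0],[0,0,0],-0.32],
  [[0.95,-0.72,0],[0,0,0],-0.32],
  [[0.95,-0.72,0],[0,0,0],-0.32],
  [[0.95,-0.72,0],[0,0,0],-0.32],
  [[0.95,-0.72,0],[0,0,0],-0.32],
  [[0.95,-0.72,0],[0,0,0],-0.32],
  [[0.95,-0.72,0],[0,0,0],-0.32],
  [[0.95,-0.72,0],[0,0,0],-0.32],
  [[0.95,-0.72,0],[0,0,0],-0.32],
  [[0.95,-0.72,0],[0,0,0],-0.32],
])

```text
t: 0.98
ee_pos: [426.9, -256.2, 222.6]
orientation: [-3.072, -0.651, -0.0]
ft_force: [0.3, 0.0, 0.5]
width: 30.2
grasp_force: 0.0
```

Call:
step_arm([
  [[0.95,-0.73,0.24],[0,0,-0.85],-0.32],
  [[0.95,-0.73,0.24],[0,0,-0.85],-0.32],
  [[0.95,-0.73,0.24],[0,0,-0.85],-0.32],
  [[0.95,-0.73,0.24],[0,0,-0.85],-0.32],
  [[0.95,-0.73,0.24],[0,0,-0.85],-0.32],
  [[0.95,-0.73,0.24],[0,0,-0.85],-0.32],
  [[0.95,-0.73,0.24],[0,0,-0.85],-0.32],
  [[0.95,-0.73,0.24],[0,0,-0.85],-0.32],
  [[0.95,-0.73,0.24],[0,0,-0.85],-0.32],
  [[0.95,-0.73,0.24],[0,0,-0.85],-0.32],
  [[0.95,-0.73,0.24],[0,0,-0.85],-0.32],
  [[0.95,-0.73,0.24],[0,0,-0.85],-0.32],
  [[0.95,-0.73,0.24],[0,0,-0.85],-0.32],
])

```text
t: 2.07
ee_pos: [598.2, 54.7, 150.3]
orientation: [-2.088, -2.347, 0.001]
ft_force: [-0.0, 0.1, 0.3]
width: 30.1
grasp_force: 0.0
```

```bash
python3 - <<'E'
from h import *
from workcell import *
o=get_obs();print(o["t"],o["ee_pos"],o["qpos"],o["width"],o["ft_force"],yaw(o))
im=get_image("wrist");np.savez("wrist1.npz",**im);cv2.imwrite("pics/wrist1.png",im["pixels"][:,:,::-1]);print(im["T"])
E
```

```text
2.0667 [598.17631716  54.71889425 150.34012335] [ 7.14810586e-02  4.77678057e-01  1.73528824e+00 -1.72175243e-04
  9.29272701e-01 -4.48286005e-02] 30.13875854880685 [-0.04896284  0.1479274   0.30718918] (np.float64(0.1164127007914975), array([-6.34828915e-04, -1.83753065e-04, -9.99999782e-01]))
[[ 9.93313955e-01  1.11487705e-01  2.99646223e-02  5.89514513e+02]
 [ 1.15443673e-01 -9.58407991e-01 -2.61011267e-01  1.25292599e+02]
 [-3.81213580e-04  2.62725360e-01 -9.64870582e-01  3.12911360e+02]
 [ 0.00000000e+00  0.00000000e+00  0.00000000e+00  1.00000000e+00]]
```

View pics/wrist1.png

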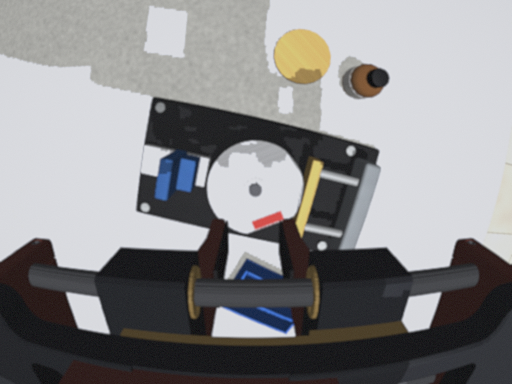

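The wrist view shows the screw at (255,190), the red bar at (268,220), the brass bar around (310,198) and the jaw tab at (164,178). I'll get coordinates from the fisheye rays.

```bash
cat >> h.py <<'E'
def fplane(im,u,v,z):
    T=np.array(im["T"]);a=np.array([(u-im["cx"])/im["fx"],(v-im["cy"])/im["fy"]]);t=np.linalg.norm(a)
    d=T[:3,:3]@np.array([*(a/t*np.sin(t) if t>0 else a),np.cos(t)]);o=T[:3,3];return o+d*(z-o[2])/d[2]
def report(im,screw):
    g=im["pixels"];M=masks(g);out={}
    for k,z,box in [("red",46,(200,140,330,260)),("brass",50,(285,130,340,260)),("blue",80,(140,140,182,205))]:
        c=max(blobs(M[k],box),key=cv2.contourArea)
        P=np.array([fplane(im,*p,z)[:2] for p in c[:,0,:]],np.float32)
        out[k]=P;(x,y),s,a=cv2.minAreaRect(P);b=cv2.boxPoints(((x,y),s,a));e=max([b[1]-b[0],b[2]-b[1]],key=np.linalg.norm)
        print(k,round(x,1),round(y,1),np.round(s,1),"long dir deg",np.degrees(np.arctan2(e[1],e[0])).round(1))
    x,y=screw;w=cv2.cvtColor(g,cv2.COLOR_RGB2GRAY)[y-9:y+10,x-9:x+10];b=(w<100).astype(np.uint8)
    m=cv2.moments(b,True);s=fplane(im,x-9+m["m10"]/m["m00"],y-9+m["m01"]/m["m00"],49);print("screw",s,m["m00"])
E
python3 - <<'E'
from h import *
im=dict(np.load("wrist1.npz"));report(im,(255,190))
for p in [(160,107),(145,208),(351,151),(322,245)]: print(fplane(im,*p,13).round(1))
E
```

```text
red 614.6 25.9 [26.8  6.1] long dir deg 27.7Traceback (most recent call last):
  File "<stdin>", line 2, in <module>
  File "h.py", line 24, in report
    c=max(blobs(M[k],box),key=cv2.contourArea)
ValueError: max() iterable argument is empty
```

```bash
sed -i 's/brass=(H>14)&(H<28)&(S>140)/brass=(H>14)\&(H<32)\&(S>80)/' h.py
python3 - <<'E'
from h import *
im=dict(np.load("wrist1.npz"))
for p in [(160,107),(145,208),(351,151),(322,245)]: print(fplane(im,*p,13).round(1))
report(im,(255,190))
E
```

```text
[493.3 121.9  13. ]
[481.4  10.7  13. ]
[695.9  99.3  13. ]
[683.7 -10.   13. ]
red 614.6 25.9 [26.8  6.1] long dir deg 27.7
brass 647.2 52.7 [78.3 15.5] long dir deg 84.1
blue 525.2 67.2 [23.1 41.5] long dir deg -87.0
screw [596.68946355  58.97044933  49.        ] 4.0
```

Call:
step_arm([
  [[0.008,0,0.12],[0,0,0],-0.32],
  [[0.008,0,0.24],[0,0,0],-0.32],
  [[0.008,0,0.31],[0,0,0],-0.32],
  [[0.008,0,0.33],[0,0,0],-0.32],
  [[0.008,0,0.33],[0,0,0],-0.32],
])

```text
t: 2.53
ee_pos: [596.8, 56.9, 50.2]
orientation: [-2.087, -2.345, 0.004]
ft_force: [1.0, -0.2, -0.3]
width: 30.3
grasp_force: 0.0
```

Call:
step_arm([
  [[0,0,0.006],[0,0,0],-0.32],
  [[0,0,0.012],[0,0,0],-0.32],
  [[0,0,0.015],[0,0,0],-0.32],
  [[0,0,0.015],[0,0,0],-0.32],
])

```text
t: 2.87
ee_pos: [598.8, 57.6, 48.3]
orientation: [2.086, 2.347, 0.002]
ft_force: [-0.7, 0.7, -0.0]
width: 29.9
grasp_force: 0.0
```

Call:
step_arm([
  [[0,0,0.001],[0,0,0],-0.32],
  [[0,0,0.002],[0,0,0],-0.32],
  [[0,0,0.003],[0,0,0],-0.32],
  [[0,0,0.003],[0,0,0],-0.32],
])

```text
t: 3.2
ee_pos: [598.1, 57.7, 46.4]
orientation: [2.086, 2.349, 0.0]
ft_force: [0.2, 0.1, 1.2]
width: 30.0
grasp_force: 0.6
```

Call:
step_arm([
  [[0,0,0.001],[0,0,0],-0.32],
  [[0,0,0.003],[0,0,0],-0.32],
  [[0,0,0.003],[0,0,0],-0.32],
  [[0,0,0.003],[0,0,0],-0.32],
])

```text
t: 3.53
ee_pos: [598.1, 57.7, 45.7]
orientation: [2.086, 2.349, 0.0]
ft_force: [-0.6, -0.2, 4.1]
width: 29.7
grasp_force: 2.4
```

Call:
step_arm([
  [[0,0,0.001],[0,0,0],-0.32],
  [[0,0,0.002],[0,0,0],-0.32],
  [[0,0,0.002],[0,0,-0.03],-0.32],
  [[0,0,0.002],[0,0,-0.06],-0.32],
  [[0,0,0.002],[0,0,-0.09],-0.32],
  [[0,0,0.002],[0,0,-0.12],-0.32],
  [[0,0,0.002],[0,0,-0.15],-0.32],
  [[0,0,0.002],[0,0,-0.18],-0.32],
  [[0,0,0.002],[0,0,-0.21],-0.32],
  [[0,0,0.002],[0,0,-0.24],-0.32],
  [[0,0,0.002],[0,0,-0.27],-0.32],
  [[0,0,0.002],[0,0,-0.3],-0.32],
  [[0,0,0.002],[0,0,-0.3],-0.32],
])

```text
t: 4.62
ee_pos: [597.4, 56.9, 45.1]
orientation: [-1.506, -2.756, 0.002]
ft_force: [-3.5, -3.7, 8.4]
width: 29.7
grasp_force: 4.1
```

```bash
cat >> h.py <<'E'
def redang():
    from workcell import get_image,get_obs
    o=get_obs();print(o["t"],o["ee_pos"].round(1),o["ft_force"].round(1),o["moment"].round(3),yaw(o)[0])
    for n,box in [("scene",(240,195,330,245)),("side",(238,155,300,205))]:
        im=get_image(n);cs=blobs(masks(im["pixels"])["red"],box,6)
        for c in cs:
            P=np.array([plane(im,*p,45.5)[:2] for p in c[:,0,:]],np.float32);(x,y),s,a=cv2.minAreaRect(P)
            print(n,round(x,1),round(y,1),np.round(s,1),"ang from axis",np.degrees(np.arctan2(y-57,x-598)).round(1),a)
        cv2.imwrite(f"pics/last_{n}.png",cv2.resize(im["pixels"][120:270,170:370],None,fx=3,fy=3)[:,:,::-1])
E
python3 -c "
from h import *
redang()"
```

```text
4.6167 [597.4  56.9  45.1] [-3.5 -3.7  8.4] [-0.684  0.511  0.063] 0.570589763156672
scene 625.0 38.8 [26.5  4. ] ang from axis -34.0 55.684059143066406
side 625.6 36.7 [28.1  8. ] ang from axis -36.4 55.421295166015625
```

Call:
step_arm([
  [[0,-0.002,-0.001],[0,0,-0.03],-0.32],
  [[0,-0.004,-0.001],[0,0,-0.06],-0.32],
  [[0,-0.004,-0.001],[0,0,-0.09],-0.32],
  [[0,-0.004,-0.001],[0,0,-0.12],-0.32],
  [[0,-0.004,-0.001],[0,0,-0.15],-0.32],
  [[0,-0.004,-0.001],[0,0,-0.18],-0.32],
  [[0,-0.004,-0.001],[0,0,-0.21],-0.32],
  [[0,-0.004,-0.001],[0,0,-0.24],-0.32],
  [[0,-0.004,-0.001],[0,0,-0.27],-0.32],
  [[0,-0.004,-0.001],[0,0,-0.3],-0.32],
  [[0,-0.004,-0.001],[0,0,-0.33],-0.32],
  [[0,-0.004,-0.001],[0,0,-0.33],-0.32],
])

```text
t: 5.72
ee_pos: [597.1, 56.1, 45.4]
orientation: [0.785, 3.041, -0.001]
ft_force: [-1.6, -3.6, 5.6]
width: 29.8
grasp_force: 3.1
```

```bash
python3 -c "
from h import *
redang()"
```

```text
5.7167 [597.1  56.1  45.4] [-1.6 -3.6  5.6] [-0.624  0.15   0.032] 1.065653977089759
scene 628.9 53.7 [27.3  3.4] ang from axis -6.1 83.43283081054688
side 632.3 52.4 [27.5  8.4] ang from axis -7.6 82.59370422363281
```

Call:
step_arm([
  [[0,0,-0.01],[0,0,0],-0.32],
  [[0,0,-0.05],[0,0,0],-0.32],
  [[0,0,-0.18],[0,0,0],-0.6],
  [[0,0,-0.33],[0,0,0],-1],
  [[0,0,-0.33],[0,0,0],-1],
  [[0,0,-0.33],[0,0,0],-1],
])

```text
t: 6.32
ee_pos: [599.2, 57.4, 147.7]
orientation: [0.787, 3.035, 0.004]
ft_force: [0.5, -0.5, 0.2]
width: 6.2
grasp_force: 0.0
```

```bash
python3 -c "
from h import *
redang()
from workcell import *
im=get_image('wrist');np.savez('wrist2.npz',**im);cv2.imwrite('pics/wrist2.png',im['pixels'][:,:,::-1])"
```

```text
6.3167 [599.2  57.4 147.7] [ 0.5 -0.5  0.2] [ 0.026 -0.123  0.002] 1.0631746243731899
scene 628.9 55.1 [27.4  4.4] ang from axis -3.6 81.98524475097656
side 632.5 52.7 [27.7  8.2] ang from axis -7.2 82.58233642578125
```

View pics/last_side.png

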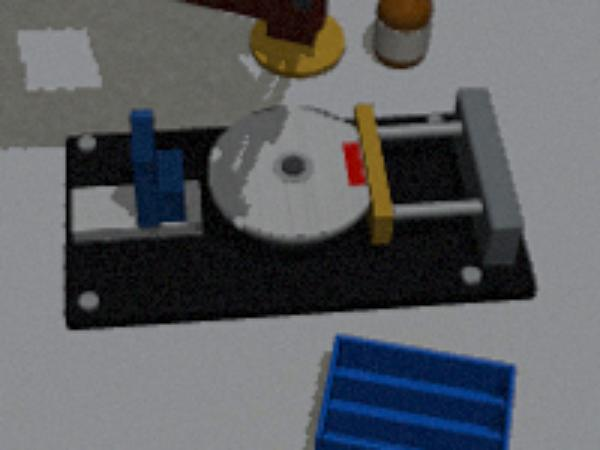

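View pics/wrist2.png

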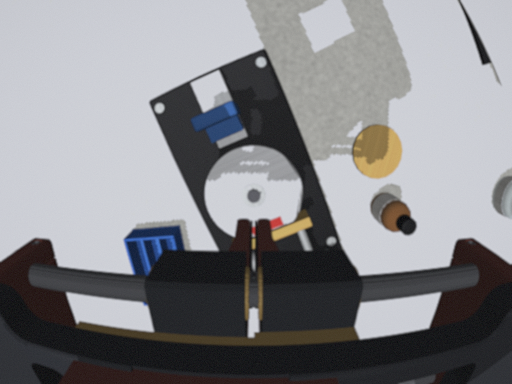

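The side view shows the red bar parallel to and right against the brass bar, so the flat is flush. The tab is at crop (142,115) there, and in the wrist view its outer top edge runs from about (192,121) to (232,101).

```bash
python3 - <<'E'
from h import *
from workcell import *
np.set_printoptions(precision=4,suppress=True)
im=dict(np.load("side0.npz"))
ax=np.array([598,57]);e=np.radians(-6.1);X=np.array([np.cos(e),np.sin(e)]);Y=np.array([-X[1],X[0]])
loc=lambda p:((p[:2]-ax)@X,(p[:2]-ax)@Y)
for p in [(132,112),(152,110)]: q=plane(im,170+p[0]/3,120+p[1]/3,80);print("side top",q,loc(q))
w=dict(np.load("wrist2.npz"))
M=masks(w["pixels"])["blue"];c=max(blobs(M,(180,90,255,150)),key=cv2.contourArea)
P=np.array([fplane(w,*p,80)[:2] for p in c[:,0,:]]);L=np.array([loc(p) for p in P]);print("blue local min/max",L.min(0),L.max(0))
i=L[:,0]<L[:,0].min()+8;print("tab y range",L[i,1].min(),L[i,1].max())
for n in["side"]:
    a=get_image(n);c=max(blobs(masks(a["pixels"])["brass"],(280,150,310,210)),key=cv2.contourArea);print("bar",cv2.boundingRect(c), cv2.boundingRect(max(blobs(masks(im["pixels"])["brass"],(280,150,310,210)),key=cv2.contourArea)))
o=get_obs();t=np.array([*(ax-100*X),150]);print(t,tool(o,t),o["qpos"])
E
```

```text
side top [519.2092  79.654   80.    ] (np.float64(-80.75202517335035), np.float64(14.153127692462848))
side top [529.5564  79.1112  80.    ] (np.float64(-70.40572967019612), np.float64(14.712930385287937))
blue local min/max [-82.7342 -18.8988] [-59.3214  17.8609]
tab y range -18.89877277560384 17.860864320040843
bar (288, 155, 13, 46) (292, 154, 14, 47)
[498.5662  67.6264 150.    ] [ 0.3005 -0.1266 -0.0236] [ 0.0754  0.4862  1.743   0.0001  0.9152 -0.9877]
```

Call:
step_arm([
  [[0.1,-0.042,-0.02],[0,0,-0.07],-1],
  [[0.22,-0.09,-0.02],[0,0,-0.15],-1],
  [[0.316,-0.133,-0.02],[0,0,-0.23],-1],
  [[0.316,-0.133,-0.02],[0,0,-0.267],-1],
  [[0.316,-0.133,-0.02],[0,0,-0.267],-1],
  [[0.316,-0.133,-0.02],[0,0,-0.267],-1],
])

```text
t: 7.02
ee_pos: [494.7, 68.3, 149.4]
orientation: [-0.171, -3.136, 0.0]
ft_force: [0.1, -0.3, 0.1]
width: 0.3
grasp_force: 0.0
```

```bash
cat >> h.py <<'E'
def rel(o):
    X=np.array([np.cos(-.1065),np.sin(-.1065)]);d=o["ee_pos"][:2]-[598,57];return d@X,d@[-X[1],X[0]],o["ee_pos"][2],yaw(o)[0],o["ft_force"],o["width"]
E
python3 -c "
from h import *
from workcell import *
print(rel(get_obs()))"
```

```text
(np.float64(-103.88749562455693), np.float64(0.2264264814831408), np.float64(149.36940516341127), np.float64(1.4615634616283966), array([ 0.13160214, -0.31999929,  0.12600747]), 0.3298409980153949)
```

Call:
step_arm([
  [[0.013,0,0.05],[0,0,0],-1],
  [[0.013,0,0.15],[0,0,0],-1],
  [[0.013,0,0.25],[0,0,0],-1],
  [[0.013,0,0.307],[0,0,0],-1],
  [[0.013,0,0.307],[0,0,0],-1],
  [[0.013,0,0.307],[0,0,0],-1],
])

```text
t: 7.52
ee_pos: [491.0, 68.5, 56.9]
orientation: [-0.171, -3.135, 0.001]
ft_force: [0.0, 1.7, 0.1]
width: 0.3
grasp_force: 0.0
```

Call:
step_arm([
  [[-0.01,0,0],[0,0,0],-1],
  [[-0.02,0,0],[0,0,0],-1],
  [[-0.03,0,0],[0,0,0],-1],
  [[-0.04,0,0],[0,0,0],-1],
  [[-0.05,0,0],[0,0,0],-1],
  [[-0.06,0,0],[0,0,0],-1],
  [[-0.06,0,0],[0,0,0],-1],
])

```text
t: 8.1
ee_pos: [509.1, 66.7, 58.2]
orientation: [0.169, 3.137, -0.0]
ft_force: [-1.4, -0.2, 2.0]
width: -0.0
grasp_force: 0.5
```

```bash
python3 -c "
from h import *
from workcell import *
print(rel(get_obs()))"
```

```text
(np.float64(-89.41880917957856), np.float64(0.16134011405324852), np.float64(58.20232320182733), np.float64(1.4634447106793038), array([-1.4379827 , -0.23313992,  1.95837966]), -0.04530582873278947)
```

Call:
step_arm([
  [[-0.005,0,0],[0,0,0],-1],
  [[-0.01,0,0],[0,0,0],-1],
  [[-0.015,0,0],[0,0,0],-1],
  [[-0.02,0,0],[0,0,0],-1],
  [[-0.025,0,0],[0,0,0],-1],
  [[-0.03,0,0],[0,0,0],-1],
  [[-0.035,0,0],[0,0,0],-1],
  [[-0.035,0,0],[0,0,0],-1],
])

```text
t: 8.77
ee_pos: [518.1, 65.6, 57.8]
orientation: [-0.169, -3.134, 0.0]
ft_force: [-5.8, 1.2, 5.4]
width: 0.4
grasp_force: 3.3
```

```bash
python3 -c "
from h import *
from workcell import *
print(rel(get_obs()));redang()"
```

```text
(np.float64(-80.34979223205745), np.float64(0.04970365367040666), np.float64(57.79588774765844), np.float64(1.46329599358261), array([-5.84533148,  1.17118681,  5.36853267]), 0.3954399984940791)
8.7667 [518.1  65.6  57.8] [-5.8  1.2  5.4] [ 0.17   0.882 -0.021] 1.46329599358261
scene 628.9 55.1 [27.4  4.4] ang from axis -3.6 81.98524475097656
side 632.4 52.7 [27.7  8.5] ang from axis -7.1 83.62552642822266
```

View pics/last_side.png

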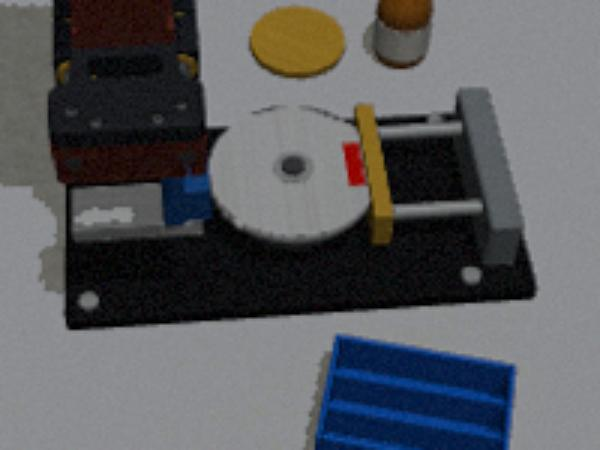

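Call:
step_arm([
  [[-0.003,0,0],[0,0,0],-1],
  [[-0.006,0,0],[0,0,0],-1],
  [[-0.009,0,0],[0,0,0],-1],
  [[-0.012,0,0],[0,0,0],-1],
  [[-0.012,0,0],[0,0,0],-1],
])

```text
t: 9.28
ee_pos: [518.2, 65.4, 57.4]
orientation: [-0.168, -3.128, 0.001]
ft_force: [-16.3, 3.3, 13.3]
width: 0.7
grasp_force: 8.2
```

Call:
step_arm([
  [[-0.002,0,0],[0,0,0],-1],
  [[-0.005,0,0],[0,0,0],-1],
  [[-0.005,0,0],[0,0,0],-1],
])

```text
t: 9.53
ee_pos: [518.3, 65.3, 57.3]
orientation: [-0.168, -3.125, 0.001]
ft_force: [-19.4, 3.9, 16.0]
width: 0.5
grasp_force: 10.2
```

The force jumps while the position stays put, so the jaw is on the rim. Backing off.

Call:
step_arm([
  [[0.01,0,0],[0,0,0],-1],
  [[0.03,0,0],[0,0,0],-1],
  [[0.08,0,0],[0,0,0],-1],
  [[0.12,0,-0.02],[0,0,0],-1],
  [[0.12,0,-0.15],[0,0,0],-1],
  [[0.12,0,-0.3],[0,0,0],-1],
  [[0.12,0,-0.4],[0,0,0],-1],
  [[0.3,0,-0.4],[0,0,0],-1],
  [[0.3,0,-0.4],[0,0,0],-1],
])

```text
t: 10.28
ee_pos: [433.0, 74.9, 179.9]
orientation: [0.169, 3.134, 0.001]
ft_force: [-1.0, 0.6, -1.4]
width: 0.6
grasp_force: 0.0
```

```bash
python3 - <<'E'
from h import *
from workcell import *
redang();im=get_image("side");b=dict(np.load("side0.npz"))
for k,bx in [("brass",(280,150,310,210)),("blue",(205,150,250,200))]:
    for i in(b,im): print(k,cv2.boundingRect(max(blobs(masks(i["pixels"])[k],bx),key=cv2.contourArea)))
c=max(blobs(masks(im["pixels"])["blue"],(205,150,250,200)),key=cv2.contourArea)[:,0,:]
for i in (b,im):
    c=max(blobs(masks(i["pixels"])["blue"],(205,150,250,200)),key=cv2.contourArea)[:,0,:]
    q=c[c[:,1]<165];print(plane(i,q[:,0].min(),q[q[:,0]==q[:,0].min()][:,1].mean(),80),plane(i,q[:,0].mean(),q[:,1].mean(),75))
E
```

```text
10.2833 [433.   74.9 179.9] [-1.   0.6 -1.4] [-0.015 -0.07  -0.014] 1.4633105623684162
scene 628.9 55.1 [27.4  4.4] ang from axis -3.6 81.98524475097656
side 632.5 52.7 [27.7  8.2] ang from axis -7.2 82.58233642578125
brass (292, 154, 14, 47)
brass (288, 155, 13, 46)
blue (213, 157, 18, 39)
blue (222, 157, 19, 38)
[518.29652477  73.0818156   80.        ] [523.17088787  78.29019432  75.        ]
[530.03217291  68.37676764  80.        ] [536.39725594  75.76642766  75.        ]
```

View pics/last_side.png

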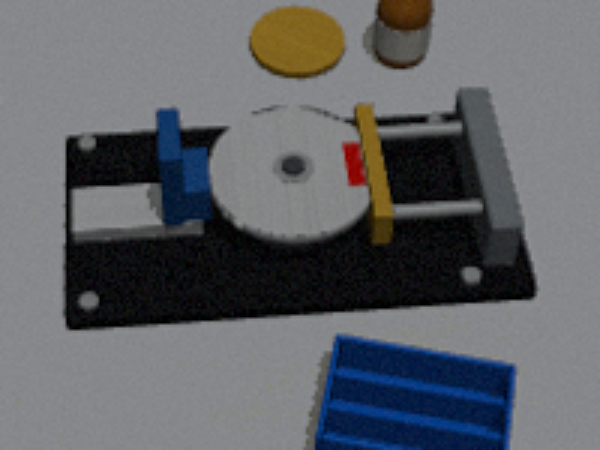

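```bash
python3 - <<'E'
from h import *
from workcell import *
ax=np.array([598,57]);X=np.array([np.cos(-.1065),np.sin(-.1065)]);Y=np.array([-X[1],X[0]])
w=dict(np.load("wrist2.npz"));c=max(blobs(masks(w["pixels"])["blue"],(180,90,255,150)),key=cv2.contourArea)[:,0,:]
for z in (40,46,50,56):
    L=np.array([[(fplane(w,*p,z)[:2]-ax)@X,(fplane(w,*p,z)[:2]-ax)@Y] for p in c]);print(z,"block front before",L[:,0].max())
print(w["T"][:3,3])
im=get_image("side");sc=get_image("scene")
b=cv2.resize(im["pixels"][145:205,205:285],None,fx=5,fy=5,interpolation=0);a=cv2.resize(sc["pixels"][160:250,240:330],None,fx=4.4,fy=4.4,interpolation=0)
W=np.zeros((400,800,3),np.uint8);W[:300,:400]=b;W[:396,400:796]=a;cv2.imwrite("pics/zoom.png",np.clip(W*1.6,0,255).astype(np.uint8)[:,:,::-1])
E
```

```text
40 block front before -57.78718765642755
46 block front before -58.017270959913645
50 block front before -58.17065982890427
56 block front before -58.400743132390375
[533.24874085  91.10900852 306.5891556 ]
```

View pics/zoom.png

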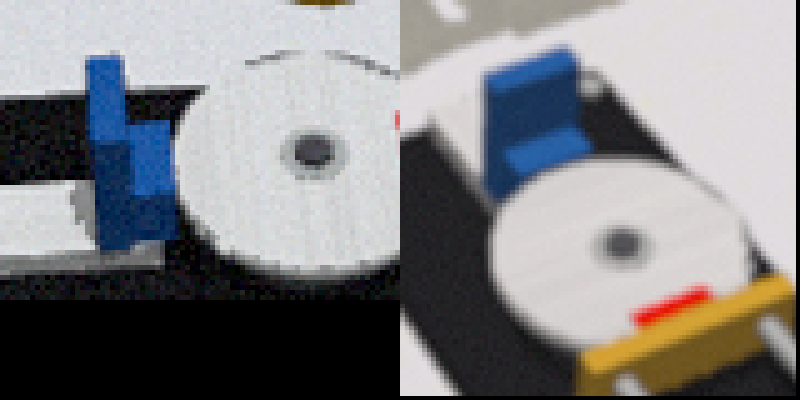

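Before the push the block front was 58 mm from the axis, so the rim at 45 mm was 13 mm away. The jaw moved 12–14 mm and then stalled firmly. The zoom shows it touching the rim, with the red bar flush along the brass bar. Handing in.

```bash
python3 -c "
from workcell import *
print(close_job())"
```

```text
the job is handed in; nothing more can be done
None
```

I turned the disc until its flat lay flush on the brass bar, pushed the blue jaw up to the rim, backed the arm off and handed the job in. No verdict came back. The camera views and forces agree with a met job, but the jaw's travel was judged from images (12–14 mm from a start I put at about 7 mm), not read directly.

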